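# Let a ratchet slide out onto a heatsink

## Task

The slide of the bench jig is held back by its ratchet. Throw the pawl over clear of the wheel, wind the wheel backwards (counter-clockwise seen from above) by its crank knob until you feel the slide's pad hold the heatsink firmly but lightly against the fence's stop plate, never pressing hard, and then swing the pawl back down onto the wheel's teeth. Let go of everything, and leave the two small parts lying on the jig where they are.

Things in the scene. Friction and masses are not known exactly. Their poses are not given: they have to be found in the camera images.
- ratchet_jig: fixed jig: dark steel base plate 12 mm thick, on it a grey gear case (top 40 mm above the table) that carries the ratchet wheel, and the slide coming out at its left. Origin on the table under the wheel's upright axis; x to the far side, y to the left along the slide's travel (turned up to 0.3 rad about z), z up
- wheel: flat steel ratchet wheel, 122 mm across, top face 56 mm above the table with a ring of 16 saw teeth 7 mm high. Origin as the jig's. 1 rad counter-clockwise pushes the slide 40 mm to +y; at most 1.4 rad. Stiff (4 to 7 N drag at the knob), stays where left, even with the pad pressing. The pawl, when down, stops it turning counter-clockwise: do not force it
- knob (a point): on the axis of the crank knob, 97 mm above the table: a black upright round knob, 20 mm thick, from 73 to 117 mm above the table, 80 mm from the wheel's axis, at first on the robot's side. It goes round with the wheel; the heatsink is clamped after 0.6 to 1.2 rad. Each newton at the knob beyond the drag presses the pad with 2 N
- pawl (a joint): angle of the pawl, a dark steel lever on a level hinge at the left of the wheel: 0 = nose down in the teeth (up to 0.17 when resting on top of a tooth), grows as it is lifted, 1.9 = thrown right over against its stop, where its weight keeps it. Let go beyond about 1.5 it falls over to the stop, below that it falls back down
- pawl_tab (a point): grip point on the pawl's upright tab, 12 mm thick along the hinge axis, 16 mm wide; the tab ends 13 mm beyond it. With the pawl down it is 105 mm above the table, 34 mm level and 20 mm up from the hinge. Taken from above, fingers closing along the hinge axis, it can be carried round the hinge (radius 39.4 mm), turning between the pads
- pawl_hinge (a point): centre of the pawl's hinge, 85 mm above the table. Its axis is level, 45 degrees from the jig's x towards its y. The pawl swings in the upright plane square to it: lifted, the tab goes from the jig's (+x, -y) side over the top to the (-x, +y) side. A 12 mm pillar, top 94 mm above the table, holds it on the side away from the wheel
- slide_bar: steel bar 16 mm square that comes out of the gear case to the jig's +y, with a rubber-faced pad plate 36 mm wide and 24 mm high at its end. Origin in the middle of the pad's face, 26 mm above the table. Driven only by the wheel
- fence: aluminium angle fixed across the base plate, its upright 72 mm wide, 30 mm high, 10 mm thick. Origin at the lower middle of the upright's face towards the pad. In front of that face is the fence's steel stop plate, 6 mm thick, on two screws that hold it anywhere from 0 to 8 mm off the face: differently each time and not measured, so the clamped position has to be felt
- heatsink: loose finned aluminium heatsink, 50 mm along the jig's x, 42 mm along its y, 23 mm high, on the base plate between pad and fence with gaps on both sides; the slide pushes it up to the fence's stop plate. Origin in the middle of its underside. Its fins bend: the pad has to press it with more than 2 N, never more than 25 N, and be left under 20 N
- relay_black: small loose black relay, 12 x 31 x 16 mm, lying on the base plate: leave alone
- terminal_grey: small loose grey terminal block, 18 x 41 x 24 mm, lying on the base plate: leave alone
Not all that is in view belongs to the job. There is more than one size of the heatsink; the job needs the smallest.

How it is judged (in metres and radians):
On the way, in this order (a step that is already met when the one before it is completed fails the run):
1. the pawl is thrown over clear of the wheel (value of joint pawl above 1.6 rad), for 0.2 s.
2. with the pawl thrown over, the wheel is wound back until the pad presses the heatsink against the fence (its stop plate counts as the fence) (value of joint pawl above 1.5 rad and contact force between slide_bar and heatsink above 2 N and contact force between heatsink and fence above 1.5 N), for 0.2 s.
At the end, for the whole second after the job is handed in: the pawl is down on the teeth again (angle under 0.25 rad), the pad presses the heatsink with 2 to 20 N and the heatsink bears on the fence with over 1.5 N, flat on the base plate and at rest (value of joint pawl below 0.25 rad and contact force between slide_bar and heatsink between 2 and 20 N and contact force between heatsink and fence above 1.5 N and angle between heatsink's own z axis and vertical below 0.1 rad and linear speed of heatsink below 0.01 m/s); the robot touches nothing.
It fails at once if the pad presses the heatsink with more than 25 N (contact force between slide_bar and heatsink above 25 N).
It fails at once if the relay or the terminal block is moved by more than 15 mm (distance of any of relay_black, terminal_grey from where it was at the start of the episode above 0.015 m).
It also fails if it takes over 72 s, if anything falls off the work surface, if the arm or the gripper's body presses on something with over 40 N, if the wrist force passes 120 N, or if a joint passes its speed limit or range.

## Robot

A 6-joint arm with a two-finger parallel gripper is mounted at the origin on a cart in front of the work surface, level with it; the furniture and walls round the work are solid. World frame = base frame: x ahead of the robot, y to its left, z up, the work surface at z = 0. Lengths are in m, angles in degrees, forces in N, time in s.
With the tool pointing down it reaches from about 0.4 to 0.825 m from the base axis. Payload 7 kg.
Tool frame: the origin (TCP) lies at the centre of the arm's flange, where the gripper is bolted on; the fingertips stand 178 mm ahead of it and the grasp point (between the pads) lies 159 mm ahead of it (tip_reach is the distance from the TCP to the fingertips, in m); z points along the fingers, y is the line along which they close (so a half turn about z gives the same grasp; the last joint's range is limited). The gripper opens to 88 mm and grips with 3 to 60 N. Pads are 19 mm wide; open, the fingers measure 130 mm over their backs; the gripper's body (78 mm by 193 mm) begins 47 mm behind the grasp point.
Start: joints at [-58.035, 20.546, 0.682, 0, -70.136, -16.507], TCP at [0.18, -0.651, 0.405] pointing down, gripper open.
Joint ranges: [-176.03, 176.03], [-82.01, 121.73], [-58.28, 71.71], [-173.87, 95.51], [-174.79, -0.11], [-173.66, 173.66]. Speed limits (degrees/s): [136.94, 136.94, 172.46, 180, 180, 180].

## Interface

Orientations are given as [roll, pitch, yaw] about the fixed x, y, z axes, in that order (R = Rz(yaw) Ry(pitch) Rx(roll)).
In Python, from plant import * gives the robot as it stands.
- The arm moves only by the shell command python3 -m handwheel 'ROWS'. ROWS is JSON, a list of rows, each a list of 7 numbers: the opening, from -1 (shut) to 1 (fully open), then the shift along the tool's x, y, z as a fraction of full scale, then the turn, a rotation vector about the tool's x, y, z as a fraction of full scale. A call has 1 to 5 rows; each row shifts and turns the commanded pose from where the row before left it, along the tool's axes as they then stand; what a row does not reach is not made up. Full scale, the value 1, is 0.025 m for a shift and 6 degrees for a turn. A row lasts 1/8 s, in which the tool goes at most 62.5 mm and 10.7 degrees, less where a joint would pass 70% of its speed; a pose out of reach is approached as far as the arm can. A call with a number of a shift or a turn outside -1 to 1 is refused whole. A call with a gripper value outside its range is refused whole. The fingers move at their own pace and stop on an object; the grip force is fixed at half the most. Time passes only in rows, so rows that do not move let the fingers close. It gives the time, the measured TCP pose, the force, the opening and the grip force at its end, in the units of the state.
- get_obs(): the state, without advancing time (a new reading comes with each control period).
- snapshot(name): name is "side" or "top" or "wrist"; returns a dict with "color" (420x560x3 uint8, red, green, blue), "fx", "fy", "cx", "cy" (pixels), "R" (3x3) and "t" (3): a world point X has camera coordinates R X + t; the wrist camera has in their place "tool_from_camera" (4x4, takes a point from camera to tool coordinates, whose origin is the TCP and whose axes are the flange's). Camera axes: x right, y down, z forward; pixel columns grow to the right and rows downward; lengths in m; the calibration is good to about 2 mm. A picture is of the moment at which its call begins: read the wrist's pose just before it. There is no depth.
- close_job(): hands the job in; it is judged then, once.
The state is a dict: "clock": time; "joint_pos": joint angles; "qvel": joint speeds; "tau": joint torques, N m; "tool_pos": TCP position; "orientation": TCP orientation; "force": force on the tool from outside, world axes, zero at the start; "moment": the same for the moment, N m; "opening": finger opening in m; "gripper_force": force on a finger pad.
Only numpy, scipy, OpenCV 4.12 (cv2) and the standard library are available. Lean on these libraries where they do the work, as an engineer would, in place of code of your own. Each camera call takes 0.05 s, during which the arm holds its last target. There are 200 camera calls.

## Working session

There is one attempt and no reset: what is moved stays moved. The work goes in short steps, Python scripts to look and compute and a shell command to move; the robot and the scene stay as the last step left them, time stands still between calls to the robot, and variables do not carry over. Pictures are saved under pics/ and viewed, at most 10 in all, crops included, and the job is handed in when it is done.

```bash
mkdir -p pics; ls; python3 - <<'E'
from plant import *
import cv2,json,numpy as np
o=get_obs();print(o)
for n in("top","side"):
    s=snapshot(n);cv2.imwrite(f"pics/{n}0.png",s["color"][:,:,::-1])
    print(n,s["fx"],s["cx"],s["cy"],np.round(s["R"],4).tolist(),s["t"])
    json.dump({k:(v.tolist() if hasattr(v,'tolist') else v) for k,v in s.items() if k!="color"},open(f"{n}.json","w"))
E
```

```text
pics
{'clock': 0.0, 'joint_pos': array([-5.80342393e+01,  2.05914624e+01,  6.33194908e-01, -1.99512801e-02,
       -7.01352587e+01, -1.65074230e+01]), 'qvel': array([ 0.03168005, -0.0156587 , -0.03999673, -0.06825267,  0.05845811,
       -0.06065124]), 'tau': array([-2.72672478e-04, -5.82712984e+01,  2.93045300e+01,  6.99709922e+00,
        6.59348574e-03, -1.61590774e-04]), 'tool_pos': array([ 0.17986466, -0.65039152,  0.40371826]), 'orientation': array([ 1.79904999e+02, -8.59468322e-03, -1.64548450e+02]), 'force': array([-0.25874604,  0.87815774, -0.69334103]), 'moment': array([-0.06208055,  0.01787763,  0.0523538 ]), 'gripper_force': 0.0, 'opening': 0.08781746480559807}
top 404.0017300242047 284.60645138793103 205.27040834768457 [[0.0226, -0.9993, 0.0293], [-0.9894, -0.0266, -0.143], [0.1436, -0.0257, -0.9893]] [0.02608317 0.54124539 0.8872765 ]
side 474.65903546778736 276.84410847761905 203.07417653766532 [[0.9902, -0.1388, 0.0155], [-0.0928, -0.7371, -0.6694], [0.1043, 0.6614, -0.7428]] [-0.5184985   0.17126679  0.829778  ]
```

View pics/top0.png

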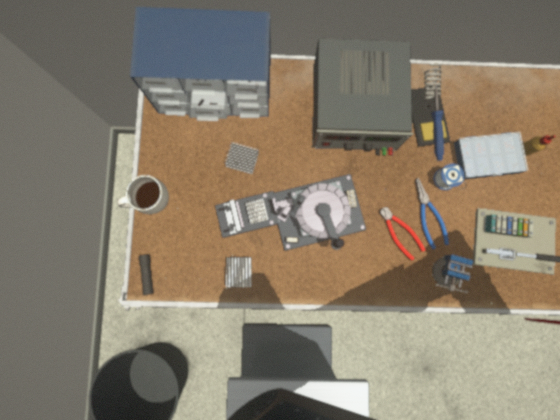

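View pics/side0.png

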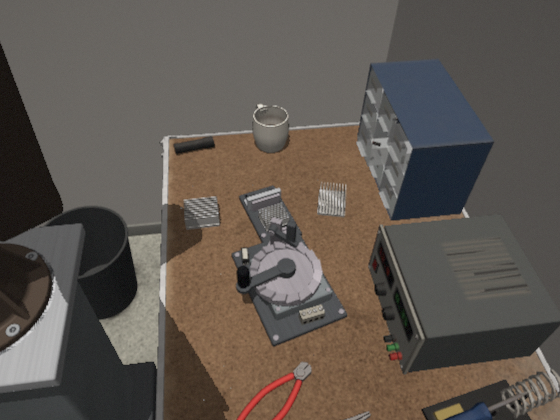

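```bash
python3 - <<'E'
import cv2
a=cv2.imread("pics/top0.png")[170:255,210:370];cv2.imwrite("pics/topz.png",cv2.resize(a,None,fx=5,fy=5,interpolation=cv2.INTER_CUBIC))
a=cv2.imread("pics/side0.png")[180:330,225:355];cv2.imwrite("pics/sidez.png",cv2.resize(a,None,fx=4,fy=4,interpolation=cv2.INTER_CUBIC))
E
```

```text
(no output)
```

View pics/topz.png

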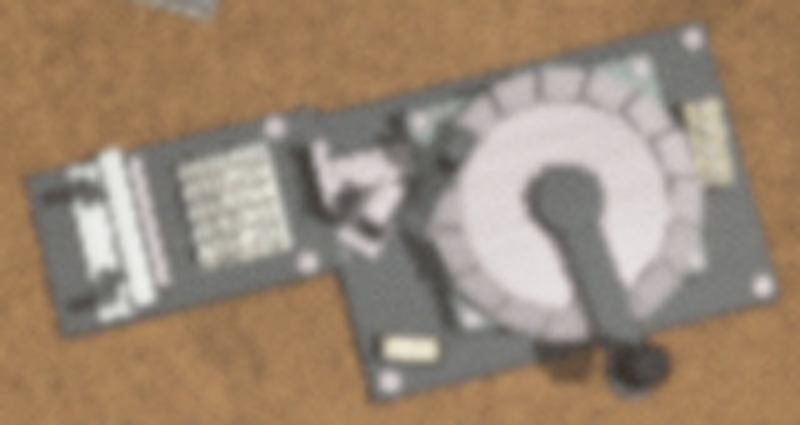

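View pics/sidez.png

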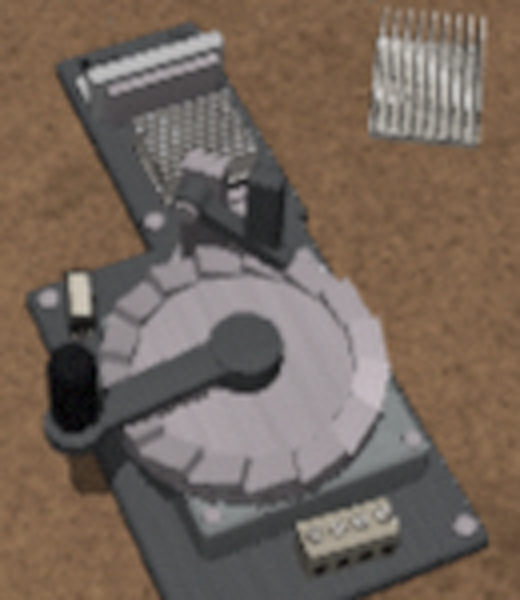

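```bash
cat > h.py <<'E'
import json,numpy as np
C={n:json.load(open(n+".json")) for n in("top","side")}
def ray(n,p):
    c=C[n];R=np.array(c["R"]);t=np.array(c["t"])
    d=R.T@np.array([(p[0]-c["cx"])/c["fx"],(p[1]-c["cy"])/c["fy"],1]);return -R.T@t,d
def plane(n,p,z):
    o,d=ray(n,p);return o+d*(z-o[2])/d[2]
def tri(a,b):
    o1,d1=ray("top",a);o2,d2=ray("side",b)
    s=np.linalg.lstsq(np.c_[d1,-d2],o2-o1,rcond=None)[0];p,q=o1+s[0]*d1,o2+s[1]*d2
    return (p+q)/2,np.linalg.norm(p-q)
T=lambda u,v:(210+u/5-.4,170+v/5-.4)
S=lambda u,v:(225+u/4-.4,180+v/4-.4)
E
python3 - <<'E'
from h import *
np.set_printoptions(precision=4,suppress=True)
print("screws top",[plane("top",T(*p),.012) for p in((692,38),(763,285),(390,380),(275,127),(308,262))])
print("screws side",[plane("side",S(*p),.012) for p in((465,525),(48,298),(153,220))])
for n,a,b in(("knob",(638,365),(72,358)),("hub",(565,195),(243,337)),("tab",(455,145),(268,175))):
    print(n,*tri(T(*a),S(*b)))
print("knob@.117",plane("top",T(638,365),.117),plane("side",S(72,358),.117))
print("tab@.118",plane("top",T(455,145),.118),plane("side",S(268,175),.118))
print("wheel c",plane("top",T(566,203),.056),plane("side",S(245,372),.056))
E
```

```text
screws top [array([ 0.6162, -0.1114,  0.012 ]), array([ 0.4985, -0.145 ,  0.012 ]), array([0.4498, 0.0297, 0.012 ]), array([0.5675, 0.0866, 0.012 ]), array([0.5039, 0.0693, 0.012 ])]
screws side [array([ 0.6193, -0.1074,  0.012 ]), array([0.452 , 0.0346, 0.012 ]), array([0.5064, 0.0745, 0.012 ])]
knob [ 0.4558 -0.0698  0.114 ] 0.0037884820684948436
hub [ 0.5303 -0.0433  0.0769] 0.0011173418050103997
tab [0.546  0.0083 0.1191] 0.004382311599123323
knob@.117 [ 0.4537 -0.0694  0.117 ] [ 0.4576 -0.0718  0.117 ]
tab@.118 [0.5439 0.0083 0.118 ] [0.5484 0.0095 0.118 ]
wheel c [ 0.529  -0.0463  0.056 ] [ 0.5317 -0.0469  0.056 ]
```

```bash
python3 -m handwheel '[[1,-1,1,0,0,0,0],[1,-1,1,0,0,0,0],[1,-1,1,0,0,0,0],[1,-1,1,0,0,0,0],[1,-1,1,0,0,0,0]]'
python3 -m handwheel '[[1,-1,1,0,0,0,0],[1,-1,1,0,0,0,0],[1,-1,1,0,0,0,0],[1,-1,1,0,0,0,0],[1,-1,1,0,0,0,0]]'
python3 -m handwheel '[[1,-1,1,0,0,0,0],[1,-1,1,0,0,0,0],[1,-1,1,0,0,0,0],[1,-1,1,0,0,0,0],[1,-1,1,0,0,0,0]]'
```

```text
clock: 0.72
tool_pos: [0.2674, -0.4956, 0.4043]
orientation: [180.0, -0.0, -164.6]
force: [0.0, -0.3, 0.7]
opening: 0.0876
gripper_force: 0.0
clock: 1.35
tool_pos: [0.3545, -0.3418, 0.4045]
orientation: [180.0, -0.0, -164.5]
force: [1.0, 0.4, 0.1]
opening: 0.0882
gripper_force: 0.0
clock: 1.98
tool_pos: [0.4416, -0.1881, 0.4045]
orientation: [180.0, -0.0, -164.5]
force: [0.6, -0.5, -0.0]
opening: 0.0873
gripper_force: 0.0
```

```bash
python3 -m handwheel '[[1,-1,1,0,0,0,0],[1,-1,1,0,0,0,0],[1,-1,1,0,0,0,0],[1,-1,1,0,0,0,0],[1,-1,1,0,0,0,0]]'
python3 -m handwheel '[[0.5,-1,1,0,0,0,0],[0.5,0,0.5,0,0,0,1],[0.2,0,0,0,0,0,1],[0.2,0,0,0,0,0,1],[0,0,0,0,0,0,1]]'
python3 -m handwheel '[[0,0,0,0,0,0,1],[0,0,0,0,0,0,1],[0,0,0,0,0,0,1],[0,0,0,0,0,0,0.45],[0,0,0,0,0,0,0]]'
cat >> h.py <<'E'
from scipy.spatial.transform import Rotation as Ro
def wrist(name):
    from plant import get_obs,snapshot
    import cv2
    o=get_obs();s=snapshot("wrist");cv2.imwrite(f"pics/{name}.png",s["color"][:,:,::-1])
    R=Ro.from_euler("xyz",o["orientation"],degrees=True).as_matrix();M=np.array(s["tool_from_camera"])
    W=np.eye(4);W[:3,:3]=R;W[:3,3]=o["tool_pos"];W=W@M
    Rc=W[:3,:3].T
    C[name]=dict(fx=s["fx"],fy=s["fy"],cx=s["cx"],cy=s["cy"],R=Rc.tolist(),t=(-Rc@W[:3,3]).tolist())
    json.dump(C[name],open(name+".json","w"));return o
def proj(n,X):
    c=C[n];p=np.array(c["R"])@X+c["t"];return c["cx"]+c["fx"]*p[0]/p[2],c["cy"]+c["fy"]*p[1]/p[2]
E
python3 -c "
from h import *
print(wrist('w1'))
for X in([.546,.0085,.118],[.516,.025,.085],[.53,-.044,.077],[.456,-.07,.117]):print(proj('w1',np.array(X)))"
```

```text
clock: 2.6
tool_pos: [0.5288, -0.0343, 0.4044]
orientation: [180.0, -0.0, -164.5]
force: [-0.4, 0.1, 0.1]
opening: 0.0873
gripper_force: 0.0
clock: 3.22
tool_pos: [0.5425, 0.0075, 0.4043]
orientation: [-180.0, -0.0, 171.3]
force: [0.0, 0.5, -0.3]
opening: 0.0478
gripper_force: 0.0
clock: 3.85
tool_pos: [0.5425, 0.0074, 0.4044]
orientation: [-180.0, -0.0, 150.8]
force: [-1.1, 0.0, -0.1]
opening: 0.0437
gripper_force: 0.0
{'clock': 3.85, 'joint_pos': array([ 2.14807941e+01,  8.10527482e+00, -1.60956081e+01, -9.86589445e-03,
       -6.58336736e+01, -1.40699525e+02]), 'qvel': array([-0.03978665, -0.06545761,  0.13428539, -0.00757359, -0.05112303,
        1.5122501 ]), 'tau': array([ 3.48169349e-03, -3.99907279e+01,  2.83671230e+01,  6.67551890e+00,
       -7.83452229e-02, -4.25551711e-01]), 'tool_pos': array([0.54251271, 0.00740836, 0.40437251]), 'orientation': array([-1.79978958e+02, -2.88514535e-02,  1.50777222e+02]), 'force': array([-1.07214328,  0.0205791 , -0.07546783]), 'moment': array([-0.06484591,  0.02812194, -0.02836271]), 'gripper_force': 0.0, 'opening': 0.04374354350464162}
(np.float64(283.98424566152835), np.float64(207.07285740000336))
(np.float64(283.40945988942855), np.float64(156.03992827355876))
(np.float64(222.7054459897351), np.float64(206.7770275257867))
(np.float64(131.2571824927434), np.float64(154.2605352641451))
```

View pics/w1.png

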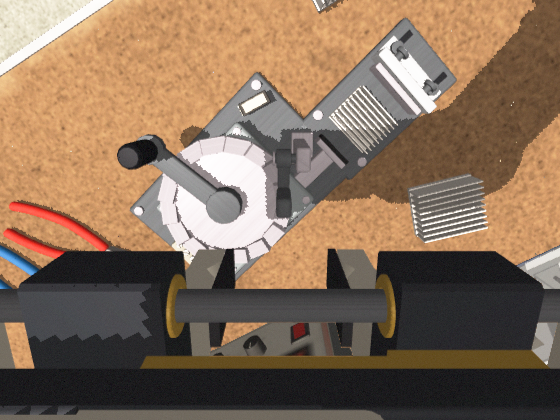

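```bash
python3 -m handwheel '[[0,-0.1,0.1,1,0,0,0],[0,0,0,1,0,0,0],[0,0,0,1,0,0,0],[0,0,0,1,0,0,0],[0,0,0,0.8,0,0,0]]'
python3 -m handwheel '[[0,0,0,0.5,0,0,0],[0,0,0,0.3,0,0,0],[-0.7,0,0,0,0,0,0],[-0.8,0,0,0,0,0,0],[-1,0,0,0,0,0,0]]'
```

```text
clock: 4.53
tool_pos: [0.5458, 0.0083, 0.2835]
orientation: [-180.0, -0.0, 150.8]
force: [-0.7, -0.1, 0.0]
opening: 0.0436
gripper_force: 0.0
clock: 5.15
tool_pos: [0.5462, 0.0084, 0.2653]
orientation: [180.0, 0.0, 150.8]
force: [-0.3, 0.4, -0.6]
opening: 0.0193
gripper_force: 0.0
```

```bash
python3 -m handwheel '[[-1,0,0,0.04,0,0,0],[-1,0,0,0,0,0,0],[-1,0,0,0,0,0,0]]'
python3 - <<'E'
import numpy as np
a0=np.arctan2(20,34);r=39.4
p=[np.array([-r*np.cos(a),-r*np.sin(a)]) for a in a0+np.linspace(0,1.9,11)]
print(np.diff(p,axis=0)*-1)  # (level toward tab side, up)
E
```

```text
clock: 5.52
tool_pos: [0.546, 0.008, 0.2645]
orientation: [-180.0, 0.0, 150.8]
force: [-1.8, -1.7, 6.0]
opening: 0.0118
gripper_force: 30.0
[[-4.3838972   6.0541933 ]
 [-5.44839387  5.11730548]
 [-6.31679451  3.99623801]
 [-6.95784406  2.73133982]
 [-7.34847015  1.36813653]
 [-7.47461356 -0.04430809]
 [-7.3317342  -1.45515799]
 [-6.92497451 -2.81363453]
 [-6.26897438 -4.07084405]
 [-5.38734429 -5.18153768]]
```

```bash
python3 -m handwheel '[[-1,0.175,0,-0.24,0,0,0],[-1,0.22,0,-0.205,0,0,0],[-1,0.25,0,-0.16,0,0,0]]'
python3 -m handwheel '[[-1,0.28,0,-0.11,0,0,0],[-1,0.295,0,-0.055,0,0,0],[-1,0.3,0,0,0,0,0],[-1,0.295,0,0.06,0,0,0]]'
```

```text
clock: 5.9
tool_pos: [0.5326, 0.0156, 0.279]
orientation: [-180.0, 0.1, 150.8]
force: [6.4, -7.6, -6.7]
opening: 0.0119
gripper_force: 30.0
clock: 6.4
tool_pos: [0.5074, 0.0298, 0.2832]
orientation: [180.0, 0.2, 150.8]
force: [1.7, -7.7, 8.8]
opening: 0.012
gripper_force: 30.0
```

```bash
python3 -m handwheel '[[-1,0.275,0,0.115,0,0,0],[-1,0.25,0,0.16,0,0,0],[-1,0.17,0,0.16,0,0,0]]'
```

```text
clock: 6.78
tool_pos: [0.4913, 0.0387, 0.2724]
orientation: [180.0, 0.1, 150.8]
force: [-6.0, -2.3, 15.8]
opening: 0.0116
gripper_force: 30.0
```

```bash
python3 -m handwheel '[[-0.4,0,0,0,0,0,0],[-0.3,0,0,0,0,0,0],[-0.2,0,0,-0.2,0,0,0],[-0.2,0,0,-1,0,0,0],[-0.2,0,0,-1,0,0,0]]'
python3 -c "
from h import *
print(wrist('w2')['force'])"
```

```text
clock: 7.4
tool_pos: [0.4914, 0.039, 0.3262]
orientation: [-180.0, -0.0, 150.8]
force: [-0.3, -0.2, 0.6]
opening: 0.0347
gripper_force: 0.0
[-0.303226   -0.201289    0.56731944]
```

View pics/w2.png

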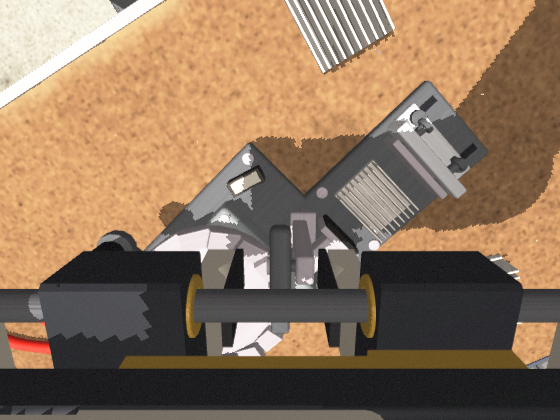

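```bash
python3 -m handwheel '[[-0.2,-0.18,-0.9,0,0,0,0],[-0.2,-0.18,-0.9,0,0,0,0],[-0.2,-0.18,-0.9,0,0,0,0],[-0.2,-0.18,-0.9,0,0,0,0],[-0.2,-0.18,-0.9,0,0,0,0]]'
python3 -m handwheel '[[-0.2,0,0,0,0,0,-1],[-0.2,0,0,0,0,0,-1],[-0.2,0,0,0,0,0,-1],[-0.2,0,0,0,0,0,-1],[-0.2,0,0,0,0,0,-1]]'
python3 -m handwheel '[[-0.2,0,0,0,0,0,-1],[-0.2,0,0,0,0,0,-1],[-0.2,0,0,0,0,0,-1],[-0.2,0,0,0,0,0,-0.15],[-0.2,0,0,0,0,0,0]]'
python3 -c "
from h import *
wrist('w3');snap=__import__('plant').snapshot('side')
import cv2;cv2.imwrite('pics/s3.png',cv2.resize(snap['color'][170:330,200:360,::-1],None,fx=3.5,fy=3.5))
print(proj('w3',np.array([.456,-.07,.117])))"
```

```text
clock: 8.07
tool_pos: [0.4551, -0.0714, 0.3251]
orientation: [-180.0, -0.0, 150.7]
force: [-0.5, -0.2, 0.8]
opening: 0.0348
gripper_force: 0.0
clock: 8.7
tool_pos: [0.4553, -0.0708, 0.3251]
orientation: [-180.0, -0.1, -179.1]
force: [-0.3, -0.0, -1.3]
opening: 0.0354
gripper_force: 0.0
clock: 9.32
tool_pos: [0.4557, -0.0705, 0.3253]
orientation: [180.0, -0.0, -160.5]
force: [-0.3, 0.4, -1.1]
opening: 0.0349
gripper_force: 0.0
(np.float64(282.3265137762529), np.float64(243.35848680645924))
```

View pics/s3.png

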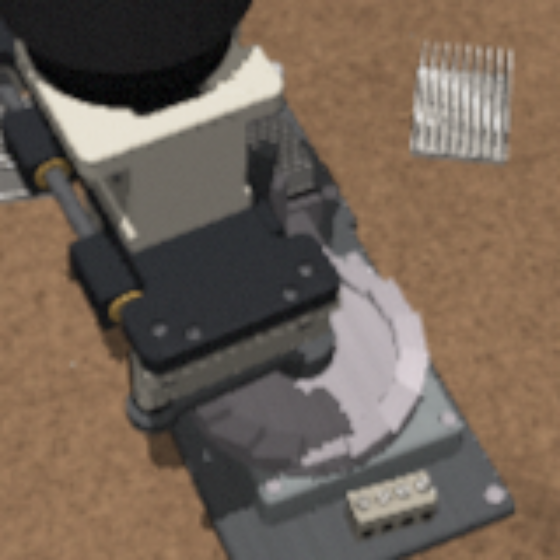

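```bash
python3 -m handwheel '[[-0.2,0,0,1,0,0,0],[-0.2,0,0,1,0,0,0],[-0.2,0,0,0.6,0,0,0],[-0.4,0,0,0,0,0,0],[-0.4,0,0,0,0,0,0]]'
python3 -m handwheel '[[-0.4,0,-0.1,0,0,0,0],[-0.4,0,0,0,0,0,0]]'
```

```text
clock: 10.05
tool_pos: [0.4563, -0.0701, 0.2611]
orientation: [-180.0, 0.0, -160.4]
force: [-0.5, 0.5, -0.4]
opening: 0.0271
gripper_force: 0.0
clock: 10.3
tool_pos: [0.457, -0.0726, 0.2611]
orientation: [-180.0, 0.1, -160.4]
force: [-0.3, -1.0, 0.2]
opening: 0.0268
gripper_force: 0.0
```

```bash
python3 -m handwheel '[[-0.4,-0.0175,-0.334,0,0,0,-1],[-0.4,-0.0175,-0.334,0,0,0,-1]]'; python3 -m handwheel '[[-0.4,-0.0175,-0.334,0,0,0,-1],[-0.4,-0.0175,-0.334,0,0,0,-1],[-0.4,0,0,0,0,0,0]]'
```

```text
clock: 10.55
tool_pos: [0.4641, -0.0873, 0.2609]
orientation: [180.0, 0.1, -148.2]
force: [-1.3, 4.5, 1.0]
opening: 0.0263
gripper_force: 2.1
clock: 10.92
tool_pos: [0.4745, -0.1009, 0.2607]
orientation: [-180.0, 0.0, -136.4]
force: [0.2, -0.5, -0.7]
opening: 0.0263
gripper_force: 0.0
```

```bash
python3 -m handwheel '[[-0.4,-0.002,-0.112,0,0,0,-0.333],[-0.4,-0.002,-0.112,0,0,0,-0.333],[-0.4,-0.002,-0.112,0,0,0,-0.333]]'
python3 - <<'E'
import cv2
a=cv2.imread("pics/w1.png")[20:190,270:470];cv2.imwrite("pics/w1z.png",cv2.resize(a,None,fx=3.5,fy=3.5,interpolation=cv2.INTER_CUBIC))
E
```

```text
clock: 11.3
tool_pos: [0.4799, -0.1061, 0.2606]
orientation: [180.0, 0.0, -130.5]
force: [-1.5, 4.4, 2.4]
opening: 0.0266
gripper_force: 2.2
```

View pics/w1z.png

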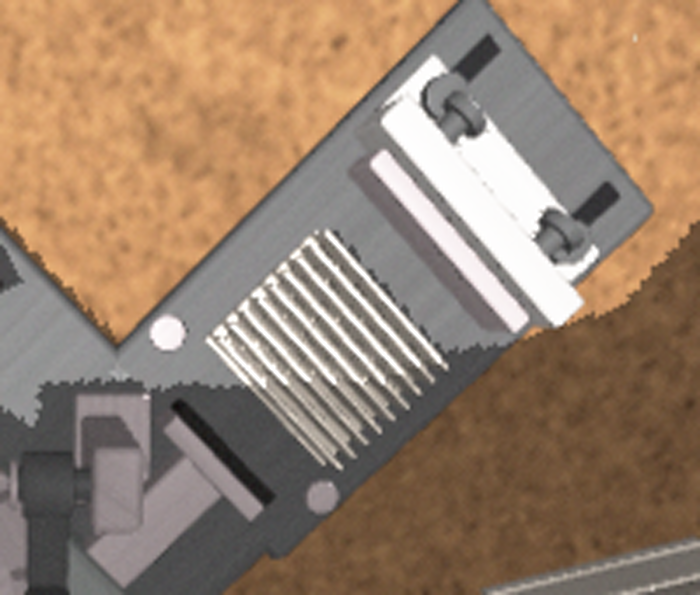

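```bash
python3 - <<'E'
from h import *
C["w1"]=json.load(open("w1.json"))
Z=lambda u,v:(270+u/3.5-.36,20+v/3.5-.36)
jy=np.array([-np.sin(.275),np.cos(.275)])
for n,pts,hs in(("pad",[(182,398),(273,497)],[.038]),("hs near",[(208,338),(336,468)],[.035]),("hs far",[(325,230),(447,368)],[.035]),("stop",[(370,157),(517,332)],[.03,.036,.042])):
    for h in hs:print(n,h,[round(float((plane("w1",Z(*p),h)[:2]-[.5303,-.0433])@jy)*1e3,1) for p in pts])
E
```

```text
pad 0.038 [105.5, 104.8]
hs near 0.035 [121.2, 122.5]
hs far 0.035 [161.4, 161.3]
stop 0.03 [182.6, 181.7]
stop 0.036 [181.1, 180.3]
stop 0.042 [179.7, 178.9]
```

```bash
for i in 1; do python3 -m handwheel '[[-0.4,-0.002,-0.112,0,0,0,-0.333],[-0.4,-0.002,-0.112,0,0,0,-0.333],[-0.4,-0.002,-0.112,0,0,0,-0.333]]'; python3 -m handwheel '[[-0.4,-0.002,-0.112,0,0,0,-0.333],[-0.4,-0.002,-0.112,0,0,0,-0.333]]';  python3 -m handwheel '[[-0.4,0,-0.028,0,0,0,-0.083],[-0.4,0,-0.028,0,0,0,-0.083],[-0.4,0,-0.028,0,0,0,-0.083]]'; done
python3 -c "
from plant import *
o=get_obs();print(o['clock'],o['force'],o['moment'],o['joint_pos'])"
```

```text
clock: 11.68
tool_pos: [0.4866, -0.1111, 0.2606]
orientation: [180.0, 0.0, -124.5]
force: [-1.1, 5.4, 1.4]
opening: 0.0262
gripper_force: 2.1
clock: 11.92
tool_pos: [0.4913, -0.1141, 0.2606]
orientation: [180.0, 0.0, -120.5]
force: [-3.0, 4.4, 1.7]
opening: 0.0263
gripper_force: 2.1
clock: 12.3
tool_pos: [0.4931, -0.1152, 0.2605]
orientation: [180.0, 0.0, -119.0]
force: [-1.7, 4.4, 1.8]
opening: 0.0263
gripper_force: 2.1
12.3 [-1.73767931  4.3725747   1.7979883 ] [ 1.89015235  0.78681047 -0.13209535] [  9.08695676  13.18966249 -31.13828459  -0.05100751 -45.69438142
 -38.06642383]
```

```bash
python3 -m handwheel '[[-0.4,0,-0.028,0,0,0,-0.083],[-0.4,0,-0.028,0,0,0,-0.083],[-0.4,0,-0.028,0,0,0,-0.083]]' | tail -4; python3 -m handwheel '[[-0.4,-0.001,-0.028,0,0,0,-0.083],[-0.4,0,-0.028,0,0,0,-0.083],[-0.4,-0.001,-0.028,0,0,0,-0.083]]' | tail -6
```

```text
orientation: [180.0, 0.0, -117.5]
force: [-2.0, 4.3, 2.1]
opening: 0.0261
gripper_force: 2.1
clock: 13.05
tool_pos: [0.4967, -0.1171, 0.2605]
orientation: [179.9, 0.0, -116.0]
force: [-2.4, 4.4, 1.8]
opening: 0.0258
gripper_force: 2.1
```

```bash
python3 -m handwheel '[[-0.4,-0.001,-0.028,0,0,0,-0.083],[-0.4,0,-0.028,0,0,0,-0.083]]' | tail -3
```

```text
force: [-2.4, 4.8, 1.1]
opening: 0.0263
gripper_force: 2.1
```

```bash
python3 -m handwheel '[[-0.4,-0.001,-0.028,0,0,0,-0.083],[-0.4,0,-0.028,0,0,0,-0.083]]' | tail -3
```

```text
force: [-2.0, 3.8, 0.9]
opening: 0.0263
gripper_force: 2.1
```

```bash
python3 -m handwheel '[[-0.4,-0.001,-0.028,0,0,0,-0.083],[-0.4,0,-0.028,0,0,0,-0.083]]' | tail -3
```

```text
force: [-2.6, 5.3, 1.9]
opening: 0.0263
gripper_force: 2.1
```

```bash
python3 -m handwheel '[[-0.4,-0.001,-0.028,0,0,0,-0.083],[-0.4,0,-0.028,0,0,0,-0.083]]' | tail -5
```

```text
tool_pos: [0.5016, -0.1193, 0.2603]
orientation: [179.9, -0.0, -112.1]
force: [-4.1, 7.4, 2.2]
opening: 0.0267
gripper_force: 3.3
```

```bash
python3 -m handwheel '[[-0.4,-0.001,-0.028,0,0,0,-0.083]]' | tail -5
```

```text
tool_pos: [0.5019, -0.1194, 0.2603]
orientation: [179.8, -0.0, -111.6]
force: [-6.1, 9.0, 6.2]
opening: 0.0262
gripper_force: 4.5
```

```bash
python3 -m handwheel '[[-0.4,0,0,0,0,0,0]]'|tail -5; python3 -m handwheel '[[-0.4,0,0,0,0,0,0],[-0.4,0,0,0,0,0,0]]'|tail -5
```

```text
tool_pos: [0.5019, -0.1194, 0.2603]
orientation: [179.9, -0.0, -111.6]
force: [-4.8, 7.5, 4.7]
opening: 0.0265
gripper_force: 3.8
tool_pos: [0.5019, -0.1194, 0.2603]
orientation: [179.9, -0.0, -111.6]
force: [-5.1, 6.9, 4.5]
opening: 0.0263
gripper_force: 3.7
```

```bash
python3 -m handwheel '[[-0.3,0,0.1,0,0,0,0],[-0.2,0,0.03,0,0,0,0],[-0.2,0,0,0,0,0,0]]'|tail -5; python3 -m handwheel '[[-0.2,0,0,-1,0,0,0],[-0.2,0,0,-1,0,0,0],[-0.2,0,0,-1,0,0,0],[-0.2,0,0,0,0,0,0]]'
```

```text
tool_pos: [0.5001, -0.1189, 0.2606]
orientation: [-180.0, -0.0, -111.4]
force: [-0.1, 0.4, 0.1]
opening: 0.0347
gripper_force: 0.0
clock: 15.42
tool_pos: [0.5008, -0.1189, 0.3375]
orientation: [-179.8, 0.1, -111.4]
force: [-0.2, 0.2, 0.1]
opening: 0.035
gripper_force: 0.0
```

```bash
python3 -m handwheel '[[-0.2,-0.96,0.45,0,0,0,0],[-0.2,-0.96,0.45,0,0,0,0],[-0.2,-0.96,0.45,0,0,0,0],[-0.2,-0.96,0.45,0,0,0,0],[-0.2,-0.96,0.45,0,0,0,0]]'|tail -5; python3 -m handwheel '[[-0.2,-0.95,0.45,0,0,0,0],[-0.2,0,0,0,0,0,1],[-0.2,0,0,0,0,0,1],[-0.2,0,0,0,0,0,1],[-0.2,0,0,0,0,0,1]]'|tail -5
python3 -m handwheel '[[-0.2,0,0,0,0,0,1],[-0.2,0,0,0,0,0,1],[-0.2,0,0,0,0,0,1],[-0.2,0,0,0,0,0,1],[-0.2,0,0,0,0,0,1]]' |tail -5
python3 -m handwheel '[[-0.2,0,0,0,0,0,1],[-0.2,0,0,0,0,0,1],[-0.2,0,0,0,0,0,1],[-0.2,0,0,0,0,0,1],[-0.2,0,0,0,0,0,1]]' |tail -5
python3 -m handwheel '[[-0.2,0,0,0,0,0,1],[-0.2,0,0,0,0,0,1],[-0.2,0,0,0,0,0,0.3],[-0.2,0,0,0,0,0,0]]' |tail -5
python3 -c "
from h import *
print(wrist('w4')['tool_pos'])
for X in([.4905,.0395,.1106],[.479,.046,.107]):print(proj('w4',np.array(X)))"
```

```text
tool_pos: [0.4912, 0.0142, 0.3348]
orientation: [180.0, -0.0, -111.4]
force: [0.2, -0.4, 0.0]
opening: 0.0353
gripper_force: 0.0
tool_pos: [0.4895, 0.0396, 0.3348]
orientation: [180.0, -0.1, -135.6]
force: [0.4, 0.1, 0.8]
opening: 0.0354
gripper_force: 0.0
tool_pos: [0.4895, 0.0395, 0.3348]
orientation: [-180.0, -0.1, -165.6]
force: [0.7, 0.2, -0.3]
opening: 0.0349
gripper_force: 0.0
tool_pos: [0.4895, 0.0395, 0.3348]
orientation: [-180.0, -0.0, 164.4]
force: [0.0, -0.3, -0.0]
opening: 0.0349
gripper_force: 0.0
tool_pos: [0.4896, 0.0396, 0.3352]
orientation: [-180.0, -0.0, 150.9]
force: [-0.4, -1.2, -0.6]
opening: 0.0349
gripper_force: 0.0
[0.48960679 0.03960868 0.33516541]
(np.float64(281.1353520166711), np.float64(233.23328726754642))
(np.float64(281.26427801464143), np.float64(210.38444883939582))
```

View pics/w4.png

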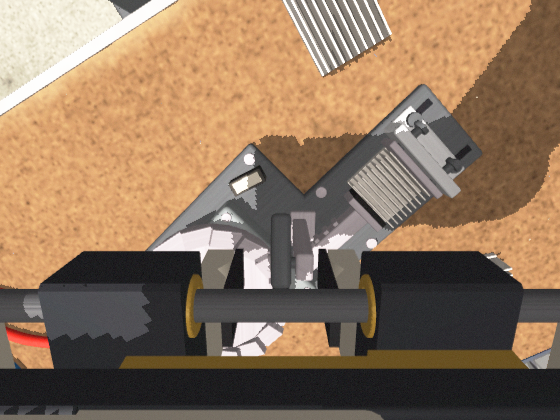

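```bash
python3 -m handwheel '[[-0.2,0,0,1,0,0,0],[-0.2,-0.03,0,1,0,0,0],[-0.2,0,0,0.6,0,0,0],[-0.2,0,0,0,0,0,0]]'|tail -5; python3 -m handwheel '[[-0.5,0,0,0,0,0,0],[-0.7,0,0,0,0,0,0],[-1,0,0,0,0,0,0],[-1,0,0,0,0,0,0]]'|tail -5
```

```text
tool_pos: [0.4901, 0.0392, 0.2697]
orientation: [-179.9, -0.1, 150.8]
force: [-0.2, 0.2, 1.2]
opening: 0.0349
gripper_force: 0.0
tool_pos: [0.4904, 0.0392, 0.2711]
orientation: [180.0, 0.0, 150.8]
force: [-1.7, -1.3, 5.7]
opening: 0.0122
gripper_force: 30.0
```

```bash
python3 -m handwheel '[[-1,-0.215,0,-0.207,0,0,0],[-1,-0.25,0,-0.163,0,0,0],[-1,-0.277,0,-0.113,0,0,0]]'|tail -5; python3 -m handwheel '[[-1,-0.293,0,-0.058,0,0,0],[-1,-0.3,0,0,0,0,0],[-1,-0.294,0,0.055,0,0,0]]'|tail -5;python3 -m handwheel '[[-1,-0.278,0,0.11,0,0,0],[-1,-0.253,0,0.16,0,0,0]]'|tail -5
```

```text
tool_pos: [0.5054, 0.0307, 0.2815]
orientation: [-180.0, -0.2, 150.8]
force: [-4.4, 7.2, -4.9]
opening: 0.012
gripper_force: 30.0
tool_pos: [0.5248, 0.0199, 0.2821]
orientation: [-180.0, -0.2, 150.8]
force: [-7.9, 7.6, 3.0]
opening: 0.0121
gripper_force: 30.0
tool_pos: [0.5366, 0.0132, 0.2759]
orientation: [-180.0, -0.1, 150.8]
force: [-7.0, 5.1, 7.1]
opening: 0.0116
gripper_force: 30.0
```

```bash
python3 -m handwheel '[[-1,-0.218,0,0.205,0,0,0],[-1,0,0,0,0,0,0]]'|tail -5;python3 -m handwheel '[[-1,-0.06,0,0.08,0,0,0],[-1,0,0,0,0,0,0]]'|tail -5
```

```text
tool_pos: [0.542, 0.0103, 0.2707]
orientation: [-180.0, -0.1, 150.8]
force: [-2.8, 1.6, 2.3]
opening: 0.012
gripper_force: 30.0
tool_pos: [0.5431, 0.0097, 0.2692]
orientation: [-180.0, -0.1, 150.8]
force: [-5.4, 1.8, 7.5]
opening: 0.0122
gripper_force: 30.0
```

```bash
python3 -m handwheel '[[-0.6,0,0,0,0,0,0],[-0.4,0,0,0,0,0,0],[-0.2,0,0,0,0,0,0],[-0.2,0,0,0,0,0,0]]'|tail -5;python3 -m handwheel '[[-0.2,0,0,-1,0,0,0],[-0.2,0,0,-1,0,0,0],[-0.2,0,0,-1,0,0,0],[-0.2,0,0,-1,0,0,0],[-0.2,0,0,-1,0,0,0]]'
python3 -c "
from h import *
wrist('w5')
import cv2
a=cv2.imread('pics/w5.png');cv2.imwrite('pics/w5z.png',cv2.resize(a[20:270,230:490],None,fx=2.3,fy=2.3))
d=np.array([.8725,-.4885])
for p in(0,.17,.3):
    a=p+.532;q=np.array([.5166,.0249])+.0394*np.cos(a)*d;print(p,proj('w5',np.array([*q,.085+.0394*np.sin(a)])))"
```

```text
tool_pos: [0.5436, 0.0096, 0.2687]
orientation: [-180.0, -0.0, 150.8]
force: [-0.3, -1.7, -0.3]
opening: 0.0343
gripper_force: 0.0
clock: 22.1
tool_pos: [0.5435, 0.0095, 0.3946]
orientation: [180.0, -0.0, 150.8]
force: [0.5, -0.0, 0.3]
opening: 0.0349
gripper_force: 0.0
0 (np.float64(280.70888455815805), np.float64(206.34813860240752))
0.17 (np.float64(280.7208925593517), np.float64(203.44010024558733))
0.3 (np.float64(280.7302786029807), np.float64(200.1819716590143))
```

View pics/w5z.png

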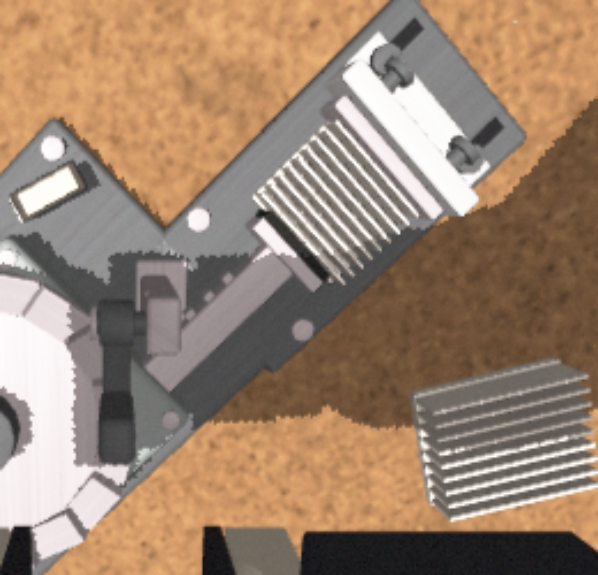

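The picture shows the pawl down on the wheel, with its tab at crop (116,430), which is full-image (280,207) and fits an angle of about 0. The heatsink sits snug between the pad at (290,250) and the stop plate at (390,155). The robot is clear of everything.

```bash
python3 -c "
from plant import *
print(close_job())"
```

```text
the job is handed in; nothing more can be done
None
```

I handed the job in at about 22 s: the heatsink is clamped against the stop plate with roughly 10 N (estimated from the force at the knob), the pawl is back down on the teeth, and the arm is clear with the two small parts untouched; the hand-in call reported no verdict.

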